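Screw the interlocked filler cap onto the sterilant tank

TASK

Close the sterilant tank on the cage-changing bench: pick up the metal filler cap that lies on its side (it must be stood up and taken again from above to be turned), set it on the tank's threaded neck and turn it backward (counter-clockwise seen from above) until it drops a little into the thread. Then turn it forward (clockwise) until it is fully home against its stop, where one of its ears has pushed the limit switch's roller arm over and tripped it. Let go of the cap, and leave the bottle, the cup and the jar where they stand.

Things in the scene. Friction and masses are not known exactly. Their poses are not given: they have to be found in the camera images.
- cap_mid (a point): Centre of the loose metal filler cap (about 220 g), 76 mm long, on its axis half-way up; z along the axis from the open skirt to the closed grip end. It starts lying on its side on the bench, axis level and 31 mm up, x pointing up. Most of its weight is in the skirt: set down leaning less than about 40 degrees it settles upright on the skirt by itself.
- cap_hex (a point): Centre of the cap's solid hexagonal grip, 40 mm across flats, 40 mm long along the axis (20 mm either way). The normals of its flats stand at 30, 90, 150, 210, 270 and 330 degrees from the cap's x axis, about its z axis.
- cap_skirt (a point): Centre of the open end of the cap's round hollow skirt: 62 mm outside diameter, 36 mm long, up to the hexagon. Three flat ears, 10 mm wide, 8 mm thick, reach out to 52 mm from the axis at z 3 to 11 mm, at 0, 120 and 240 degrees from x. Three small lugs inside, at the same angles, ride on the neck's thread.
- neck_base (a point): Point on the axis of the upright filler neck, in the tank's top plate (60 mm above the bench). The tank is a fixed white box, x -110 to +160 mm, y -80 to +80 mm in this frame. The cap's skirt end stands 13.5 mm above this point on the thread's level crest, 6 mm when dropped into the thread, 2 mm when fully home; its centre 38 mm higher.
- neck_tip (a point): Top of the neck, 33.5 mm above the plate; 28 mm across, widening to 41 mm in 11 mm; guides a cap up to 5 mm off-centre. Right-hand thread with three starts 120 degrees apart. Set down at any angle the cap rests on the crest (or 3 mm higher on a stop, or falls straight into a start). There, forward (clockwise from above) only jams; backward by at most 110 degrees it drops 7.5 mm.
- roller_arm (a joint): Angle of the limit switch's roller arm, rad: 0 at rest, growing as the roller is pushed clockwise about the neck; weak spring; tripped above 0.25; about 0.45 with the cap home. After the drop, backward goes on at most 13 degrees to a stop; forward goes 84 to 97 degrees, sinking 4 mm, to the home stop, pushing the roller over in the last 25.
- roller (a point): Centre of the black roller, 12 mm across, its top 13 mm above the plate, 44 mm from the neck's axis when at rest, on a 44 mm arm that turns about an upright pin 88 mm from the neck's axis (neck x +88 mm), by a grey housing 22 mm high. A cap riding on the crest carries its ears over it.
- handle_bar (a point): Middle of the tank's steel carry handle: a bar 12 mm thick, 120 mm long along the tank's y, 70 mm above the top plate on two posts; 93 mm from the neck's axis. Fixed.
- gauge (a point): Centre of the round gauge, 48 mm across and 20 mm thick, on a post; its top 112 mm above the tank's top plate. Fixed.
- bottle: Clear yellowish drinking bottle, 66 mm across, 165 mm tall, loose; origin at the centre of its underside. Leave it alone. (A fixed cage, 142 mm tall, stands at the back of the bench, from 0.775 m ahead of the robot's base, 310 mm wide.)
- cup: Steel cup, 68 mm across, 75 mm tall, loose; origin at the centre of its underside. Leave it alone.
- jar: Glass jar, 64 mm across, 90 mm tall, loose; origin at the centre of its underside. Leave it alone.
There are look-alikes about, which are no part of the job. What is shaped like the part that bears cap_mid but green or yellow is not meant.

How it is judged:
By the outcome, as a careful person would: the job done as asked, in the order asked, and still so for the second after the job is handed in, with the robot touching nothing.
It also fails if it takes over 72 s, if anything falls off the work surface, if the arm or the gripper's body presses on something with over 40 N, if the wrist force passes 120 N, or if a joint passes its speed limit or range.

ROBOT

A 6-joint arm with a two-finger parallel gripper is mounted at the origin on the work surface. World frame = base frame: x ahead of the robot, y to its left, z up, the work surface at z = 0. Lengths are in m, angles in rad, forces in N, time in s.
With the tool pointing down it reaches from about 0.3 to 0.95 m from the base axis. Payload 3.1 kg.
Tool frame: the origin (TCP) lies between the finger pads; the fingertips stand 11 mm ahead of it and the grasp point (between the pads) lies 8 mm behind it; z points along the fingers, y is the line along which they close (so a half turn about z gives the same grasp; the last joint's range is limited). The gripper opens to 85 mm and grips with 20 to 120 N. Pads are 22 mm wide; open, the fingers measure 114 mm over their backs; the gripper's body (76 mm by 85 mm) begins 54 mm behind the grasp point. The pads swing forward as they close: fully open they stand 13 mm farther back than shut.
Start: joints at [1.203, 0.308, 1.634, -0, 1.2, -0.07], TCP at [0.183, 0.597, 0.242] pointing down, gripper open.
Joint ranges: [-3.06, 3.06], [-0.79, 1.96], [0.05, 2.63], [-1.19, 4.34], [0.05, 2.64], [-2.94, 2.94]. Speed limits (rad/s): [2.79, 2.79, 3.14, 3.14, 3.14, 3.14].

INTERFACE

Orientations are given as [roll, pitch, yaw] about the fixed x, y, z axes, in that order (R = Rz(yaw) Ry(pitch) Rx(roll)).
In Python, from cell import robot, snapshot gives the robot as it stands. The module is installed in compiled form; this text tells all that it offers.
- The arm moves only by the shell command python3 -m handwheel 'ROWS' [FORCE]. ROWS is JSON, a list that holds one entry, the list of rows, each a list of 7 numbers: the opening, from -1 (shut) to 1 (fully open), so that 0 is half open, then the shift along the tool's x, y, z normalised to -1 to 1, where 1 is 40 cm, then the turn, a rotation vector about the tool's x, y, z normalised to -1 to 1, where 1 is 45 degrees. A call has 1 to 20 rows; each row is the pose to reach, as a shift and turn from the pose commanded when the call began, along the tool's axes at that moment; what a row does not reach only later rows make up. A row lasts 1/8 s, in which the tool goes at most 62.5 mm and 10.7 degrees, less where a joint would pass 70% of its speed; a pose out of reach is approached as far as the arm can. A call with a number of a shift or a turn outside -1 to 1 is refused whole. A call with a gripper value outside its range is refused whole. The fingers move at their own pace and stop on an object; FORCE is the grip in N (left out, the last holds). Time passes only in rows, so rows that repeat a pose let the fingers close. It gives the time, the measured TCP pose, the force, the opening and the grip force at its end, in the units of the state.
- robot.sense(): the state, without advancing time (a new reading comes with each control period).
- snapshot(name): name is "side" or "top" or "wrist"; returns a dict with "color" (384x512x3 uint8, red, green, blue), "depth" (384x512 float32, m along the optical axis (not along the pixel's ray), 0 where there is no reading), "fx", "fy", "cx", "cy" (pixels), "T" (4x4, takes a point from camera to world coordinates). Camera axes: x right, y down, z forward; pixel columns grow to the right and rows downward; lengths in m; the calibration is good to about 2 mm. A picture is of the moment at which its call begins.
- robot.sign_off(): hands the job in; it is judged then, once.
The state is a dict: "time_s": time; "joint_pos": joint angles; "joint_vel": joint speeds; "joint_torque": joint torques, N m; "tool_pos": TCP position; "ee_rot": TCP orientation; "force": force on the tool from outside, world axes, zero at the start; "ft_torque": the same for the moment, N m; "finger_gap": finger opening in m; "finger_force": force on a finger pad.
Only numpy, scipy, OpenCV 4.12 (cv2) and the standard library are available. Lean on these libraries where they do the work, as an engineer would, in place of code of your own. Each camera call takes 0.05 s, during which the arm holds its last target. There are 200 camera calls.

## Working session

There is one attempt and no reset: what is moved stays moved. The work goes in short steps, Python scripts to look and compute and a shell command to move; the robot and the scene stay as the last step left them, time stands still between calls to the robot, and variables do not carry over. Pictures are saved under pics/ and viewed, at most 10 in all, crops included, and the job is handed in when it is done.

```bash
mkdir -p pics; python3 - <<'E'
from cell import robot, snapshot
import cv2,numpy as np,pickle
s=robot.sense();print({k:np.round(v,3) for k,v in s.items()})
for n in("top","side"):
    d=snapshot(n);pickle.dump(d,open(n+".pkl","wb"))
    print(n,d["fx"],d["cx"],d["cy"],np.round(d["T"],3).tolist(),(d["depth"]>0).mean())
    cv2.imwrite(f"pics/{n}0.png",cv2.resize(d["color"][:,:,::-1],(800,600)))
E
```

```text
{'time_s': np.float64(0.0), 'joint_pos': array([ 1.203,  0.309,  1.635, -0.   ,  1.2  , -0.07 ]), 'joint_vel': array([ 0.   ,  0.   ,  0.001,  0.001, -0.   ,  0.   ]), 'joint_torque': array([ 0.0000e+00, -4.1525e+01, -2.7667e+01,  0.0000e+00,  1.0000e-02,
        0.0000e+00]), 'tool_pos': array([0.183, 0.597, 0.241]), 'ee_rot': array([-3.139, -0.   ,  2.844]), 'force': array([-0.639,  0.39 ,  0.21 ]), 'ft_torque': array([ 0.006,  0.006, -0.017]), 'finger_force': np.float64(0.0), 'finger_gap': np.float64(0.086)}
top 349.72281415123825 261.1458605089803 189.68814860870455 [[0.013, -0.998, 0.055, 0.479], [-1.0, -0.014, -0.017, 0.077], [0.018, -0.055, -0.998, 1.084], [0.0, 0.0, 0.0, 1.0]] 0.9960174560546875
side 465.31039078591783 255.17096349457321 191.50831441750307 [[0.907, -0.299, 0.297, 0.075], [-0.422, -0.668, 0.613, -0.867], [0.015, -0.681, -0.732, 1.219], [0.0, 0.0, 0.0, 1.0]] 0.9958445231119791
```

View pics/top0.png

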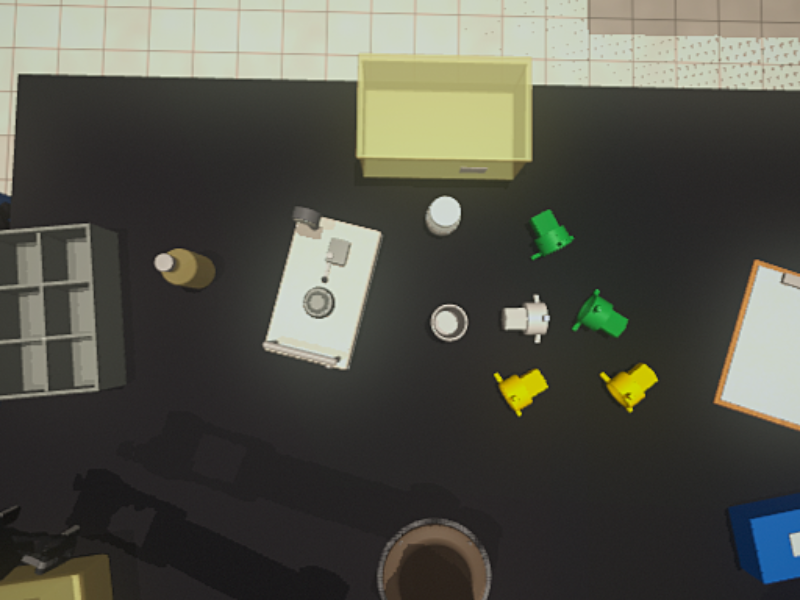

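View pics/side0.png

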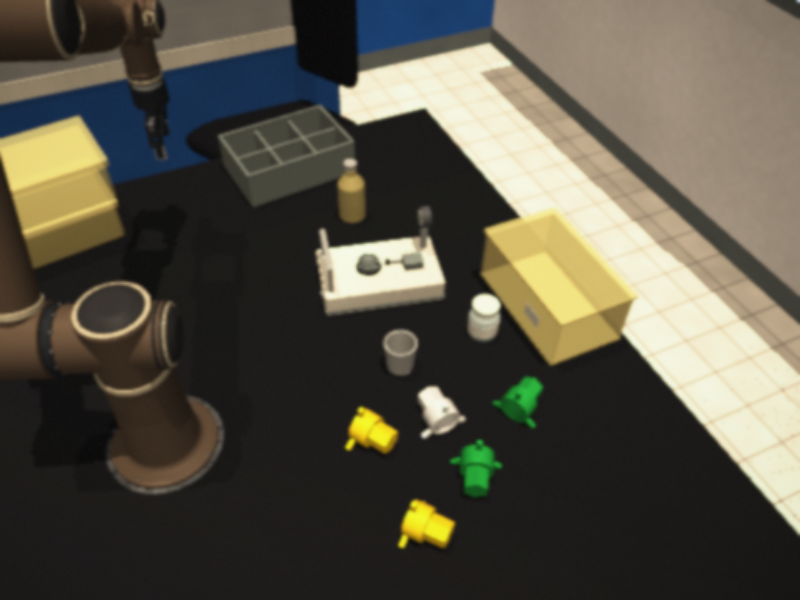

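The top view shows the silver cap at about (525,318), grip pointing left and skirt with ears to the right. The neck is at (318,300), switch housing at (338,250), gauge at (307,217) and handle bar at (305,355). The side view agrees.

```bash
cat > h.py <<'E'
import numpy as np,cv2
def cloud(d):
    v,u=np.mgrid[:d["depth"].shape[0],:d["depth"].shape[1]]
    z=d["depth"];P=np.stack([(u-d["cx"])/d["fx"]*z,(v-d["cy"])/d["fy"]*z,z,np.ones_like(z)],-1)
    return (P@d["T"].T)[...,:3]
E
python3 - <<'E'
import pickle,numpy as np,cv2
from h import *
d=pickle.load(open("top.pkl","rb"));P=cloud(d);c=d["color"].astype(int)
def win(x0,x1,y0,y1):
    m=np.zeros(P.shape[:2],bool);m[int(y0*.64):int(y1*.64),int(x0*.64):int(x1*.64)]=1;return m
m=win(495,555,285,350)&(P[...,2]>.006)
q=P[m];print("cap n",len(q),q.min(0),q.max(0))
hx=q[q[:,2]>.035]
# by y slices: width in x & max z
for y in np.arange(q[:,1].min(),q[:,1].max(),.005):
    s=q[(q[:,1]>=y)&(q[:,1]<y+.005)]
    if len(s):print(np.round([y,s[:,0].min(),s[:,0].max(),np.median(s[:,0]),s[:,2].max(),len(s)],3))
# tank top
m=win(255,390,200,380)&(abs(P[...,2]-.06)<.006)
r=cv2.minAreaRect(P[m][:,:2].astype(np.float32)*1000);print("tank",r,cv2.boxPoints(r).tolist())
m=win(295,345,280,325)&(P[...,2]>.085)&(P[...,2]<.1)
q=P[m];print("neck",len(q),q.mean(0),q.min(0),q.max(0),cv2.minEnclosingCircle(q[:,:2].astype(np.float32)))
m=win(260,360,335,372)&(P[...,2]>.105);q=P[m];print("bar",len(q),q.mean(0),q.min(0),q.max(0))
m=win(285,330,200,235)&(P[...,2]>.14);q=P[m];print("gauge",len(q),q.mean(0),q.min(0),q.max(0))
m=win(325,355,235,268)&(P[...,2]>.075);q=P[m];print("housing",len(q),q.mean(0),q.min(0),q.max(0))
for n,w in dict(cup=(425,475,295,350),jar=(420,470,190,240),bottle=(150,220,240,295)).items():
    q=P[win(*w)&(P[...,2]>.02)];print(n,np.round([q.min(0),q.max(0)],3).tolist())
E
```

```text
cap n 528 [ 0.45564941 -0.20464998  0.00676908] [0.54820391 0.07672813 1.08393754]
[-0.205  0.456  0.532  0.492  0.082 31.   ]
[-0.2    0.456  0.548  0.5    0.086 47.   ]
[-0.195  0.456  0.548  0.501  0.087 52.   ]
[-0.19   0.471  0.531  0.504  0.063 39.   ]
[-0.185  0.471  0.531  0.501  0.066 35.   ]
[-0.18   0.471  0.528  0.501  0.063 31.   ]
[-0.175  0.471  0.528  0.498  0.064 36.   ]
[-0.17   0.471  0.528  0.501  0.062 54.   ]
[-0.165  0.483  0.519  0.499  0.055 24.   ]
[-0.16   0.483  0.519  0.5    0.052 21.   ]
[-0.155  0.48   0.519  0.499  0.055 24.   ]
[-0.15   0.48   0.518  0.5    0.055 21.   ]
[-0.145  0.473  0.518  0.494  0.052 25.   ]
[-0.14   0.479  0.518  0.5    0.055 23.   ]
[-0.135  0.479  0.518  0.499  0.057 22.   ]
[-0.13   0.479  0.519  0.498  0.054 41.   ]
[0.075 0.479 0.479 0.479 1.084 2.   ]
tank ((547.7649536132812, 219.3534698486328), (159.900390625, 268.9149475097656), 76.7307357788086) [[398.54644775390625, 172.39947509765625], [660.2819213867188, 110.67606353759766], [696.9834594726562, 266.3074645996094], [435.24798583984375, 328.0308837890625]]
neck 59 [0.52338939 0.22284242 0.08859018] [0.50592228 0.20743757 0.08502881] [0.54035933 0.24202945 0.09502329] ((0.5238187313079834, 0.22488917410373688), 0.018845710903406143)
bar 224 [0.43519453 0.23853153 0.17173619] [0.41593399 0.07672813 0.10786157] [0.4794596  0.30945384 1.08393754]
gauge 168 [0.66347209 0.23298146 0.1748301 ] [0.4794596  0.07672813 0.14033881] [0.68133486 0.26066897 1.08393754]
housing 197 [0.61765061 0.19030393 0.08136121] [0.59318568 0.17041697 0.07507862] [0.64253887 0.21015818 0.09100669]
cup [[0.458, -0.051, 0.02], [0.522, 0.077, 1.084]]
jar [[0.479, -0.037, 0.022], [0.722, 0.077, 1.084]]
bottle [[0.479, 0.077, 0.021], [0.615, 0.498, 1.084]]
```

```bash
cat >> h.py <<'E'
from scipy.spatial.transform import Rotation as Ro
def rot(a,t=0): return Ro.from_euler('z',a+90,degrees=True)*Ro.from_euler('x',180,degrees=True)*Ro.from_euler('y',t,degrees=True)
def now():
    from cell import robot
    s=robot.sense();return np.array(s["tool_pos"]),Ro.from_euler('xyz',s["ee_rot"])
def plan(*targets,start=None):
    """targets: (grasp point xyz, tool-y angle deg, tilt deg[, dict]); prints the rows"""
    p,R=start or now()
    for g,a,t in targets:
        R1=rot(a,t);p1=np.array(g)+.008*R1.apply([0,0,1])
        dp=R.inv().apply(p1-p);rv=np.degrees((R.inv()*R1).as_rotvec())
        print("->",np.round(p1,4),"row",np.round(np.r_[dp/.4,rv/45],3).tolist(),"rows>=",np.ceil(max(np.linalg.norm(dp)/.0625,np.linalg.norm(rv)/10.7)))
        p,R=p1,R1
def st():
    from cell import robot
    s=robot.sense();p,R=now();g=p-.008*R.apply([0,0,1]);y=R.apply([0,1,0]);z=R.apply([0,0,1])
    print("t",round(float(s["time_s"]),2),"grasp",np.round(g,4),"yang",round(float(np.degrees(np.arctan2(y[1],y[0]))),1),"z",np.round(z,3),"q",np.round(s["joint_pos"],2),"F",np.round(s["force"],1),"M",np.round(s["ft_torque"],2),"gap",round(float(s["finger_gap"]),4),"ff",round(float(s["finger_force"]),1))
E
python3 -c "
from h import *
plan(((.35,.22,.24),37,0),((.4995,-.15,.15),2,0),((.4995,-.15,.031),2,0))"
```

```text
-> [0.35  0.22  0.232] row [-0.675, -0.778, 0.024, -0.003, 0.001, 0.799] rows>= 7.0
-> [ 0.4995 -0.15    0.142 ] row [-0.964, -0.258, 0.225, 0.0, -0.0, 0.778] rows>= 7.0
-> [ 0.4995 -0.15    0.023 ] row [0.0, -0.0, 0.298, 0.0, 0.0, 0.0] rows>= 2.0
```

```bash
python3 -m handwheel '[[[1,-0.675,-0.778,0.024,-0.003,0.001,0.8],[1,-0.675,-0.778,0.024,-0.003,0.001,0.8],[1,-0.675,-0.778,0.024,-0.003,0.001,0.8],[1,-0.675,-0.778,0.024,-0.003,0.001,0.8],[1,-0.675,-0.778,0.024,-0.003,0.001,0.8],[1,-0.675,-0.778,0.024,-0.003,0.001,0.8],[1,-0.675,-0.778,0.024,-0.003,0.001,0.8],[1,-0.675,-0.778,0.024,-0.003,0.001,0.8]]]' 60
python3 -m handwheel '[[[1,-0.964,-0.258,0.225,0,0,0.778],[1,-0.964,-0.258,0.225,0,0,0.778],[1,-0.964,-0.258,0.225,0,0,0.778],[1,-0.964,-0.258,0.225,0,0,0.778],[1,-0.964,-0.258,0.225,0,0,0.778],[1,-0.964,-0.258,0.225,0,0,0.778],[1,-0.964,-0.258,0.225,0,0,0.778],[1,-0.964,-0.258,0.225,0,0,0.778],[1,-0.964,-0.258,0.225,0,0,0.778]]]'
python3 - <<'E'
from h import *
from cell import snapshot
st()
d=snapshot("wrist");cv2.imwrite("pics/w1.png",d["color"][:,:,::-1])
P=cloud(d);z=P[...,2]
m=(z>.012)&(z<.08)&(P[...,1]<-.11)&(P[...,1]>-.22)&(abs(P[...,0]-.5)<.06);q=P[m]
for y in np.arange(-.215,-.115,.008):
    s=q[(q[:,1]>=y)&(q[:,1]<y+.008)]
    if len(s):print(np.round([y,s[:,0].min(),s[:,0].max(),s[:,2].max(),len(s)],4))
plan(((.4995,-.15,.031),2,0))
E
```

```text
time_s: 1.1
tool_pos: [0.3506, 0.2188, 0.2323]
ee_rot: [3.14, -0.001, 2.211]
force: [-0.4, -0.2, 0.1]
finger_gap: 0.0855
finger_force: 0.0
time_s: 2.22
tool_pos: [0.4992, -0.1478, 0.1414]
ee_rot: [-3.141, -0.004, 1.605]
force: [0.1, 0.6, -0.5]
finger_gap: 0.0853
finger_force: 0.0
t 2.23 grasp [ 0.4992 -0.1478  0.1494] yang 2.0 z [-0.001  0.004 -1.   ] q [-0.37  0.23  1.96  0.    0.95 -0.41] F [ 0.1  0.6 -0.5] M [0.01 0.05 0.02] gap 0.0853 ff 0.0
[-2.070e-01  4.553e-01  5.396e-01  6.230e-02  4.050e+02]
[-1.990e-01  4.545e-01  5.431e-01  8.000e-02  1.055e+03]
[-1.910e-01  4.690e-01  5.416e-01  6.370e-02  7.870e+02]
[-1.830e-01  4.691e-01  5.290e-01  6.340e-02  8.120e+02]
[-1.750e-01  4.679e-01  5.289e-01  6.360e-02  1.489e+03]
[-1.670e-01  4.790e-01  5.294e-01  5.550e-02  6.500e+02]
[-1.590e-01  4.782e-01  5.182e-01  5.510e-02  5.890e+02]
[-1.510e-01  4.781e-01  5.177e-01  5.580e-02  6.090e+02]
[-1.430e-01  4.780e-01  5.179e-01  5.540e-02  6.230e+02]
[-1.350e-01  4.775e-01  5.174e-01  5.480e-02  1.163e+03]
[-0.127   0.5155  0.5155  0.0433  1.    ]
-> [ 0.4995 -0.15    0.023 ] row [-0.007, 0.001, 0.297, -0.0, -0.004, 0.0] rows>= 2.0
```

View pics/w1.png

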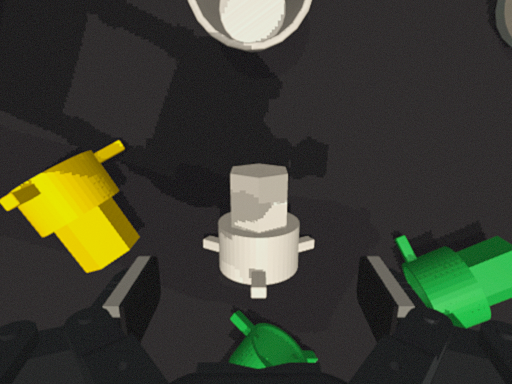

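Wrist view: the cap is square in the image, with its grip at (259,195), skirt at (259,250) and nothing between the fingers and the grip. I'll descend and grasp.

```bash
python3 -m handwheel '[[[1,-0.004,-0.003,0.15,0,-0.004,0],[1,-0.004,-0.003,0.297,0,-0.004,0],[1,-0.004,-0.003,0.297,0,-0.004,0],[-0.4,-0.004,-0.003,0.297,0,-0.004,0],[-0.4,-0.004,-0.003,0.297,0,-0.004,0],[-0.4,-0.004,-0.003,0.297,0,-0.004,0],[-0.4,-0.004,-0.003,0.297,0,-0.004,0],[-0.4,-0.004,-0.003,0.297,0,-0.004,0],[-0.4,-0.004,-0.003,0.297,0,-0.004,0]]]' 60
python3 - <<'E'
from h import *
st()
plan(((.498,-.149,.24),2,0),((.37,.12,.24),72,0),((.296,.378,.20),142,0),((.296,.378,.20),142,45),((.296,.378,.12),142,70))
E
```

```text
time_s: 3.4
tool_pos: [0.5008, -0.1513, 0.0266]
ee_rot: [3.136, 0.003, 1.604]
force: [-1.8, 1.8, 8.2]
finger_gap: 0.0391
finger_force: 58.8
t 3.4 grasp [ 0.5008 -0.1513  0.0346] yang 1.9 z [ 0.006 -0.002 -1.   ] q [-0.38  0.43  1.99 -0.    0.71 -0.41] F [-1.8  1.8  8.2] M [ 0.17  0.18 -0.03] gap 0.0391 ff 58.8
-> [ 0.498 -0.149  0.232] row [0.005, -0.004, -0.514, 0.007, 0.003, -0.002] rows>= 4.0
-> [0.37  0.12  0.232] row [0.683, -0.296, -0.0, 0.0, 0.0, -1.556] rows>= 7.0
-> [0.296 0.378 0.192] row [0.375, 0.556, 0.1, -0.0, 0.0, -1.556] rows>= 7.0
-> [0.2925 0.3735 0.1943] row [0.014, -0.0, -0.006, 0.0, 1.0, 0.0] rows>= 5.0
-> [0.2914 0.3721 0.1173] row [-0.133, -0.0, 0.14, 0.0, 0.556, -0.0] rows>= 3.0
```

```bash
python3 -m handwheel '[[[-0.4,0,0,-0.15,0,0,0],[-0.4,0,0,-0.3,0,0,0],[-0.4,0,0,-0.4,0,0,0],[-0.4,0,0,-0.514,0,0,0],[-0.4,0,0,-0.514,0,0,0]]]'
python3 - <<'E'
from h import *
st()
plan(((.45,-.02,.24),40,0),((.39,.11,.24),74,0),((.34,.24,.22),108,0),((.296,.378,.20),142,0),((.296,.378,.20),142,45),((.296,.378,.12),142,70))
E
```

```text
time_s: 4.03
tool_pos: [0.5016, -0.1518, 0.2351]
ee_rot: [3.129, 0.006, 1.604]
force: [0.7, 0.3, -1.5]
finger_gap: 0.0391
finger_force: 61.4
t 4.03 grasp [ 0.5015 -0.1517  0.2431] yang 1.9 z [ 0.013 -0.005 -1.   ] q [-0.38  0.11  1.89 -0.    1.13 -0.41] F [ 0.7  0.3 -1.5] M [ 0.04  0.02 -0.04] gap 0.0391 ff 61.4
-> [ 0.45  -0.02   0.232] row [0.334, -0.118, 0.004, 0.013, 0.013, -0.846] rows>= 4.0
-> [0.39  0.11  0.232] row [0.345, 0.094, 0.0, 0.0, 0.0, -0.756] rows>= 4.0
-> [0.34  0.24  0.212] row [0.21, 0.278, 0.05, 0.0, 0.0, -0.756] rows>= 4.0
-> [0.296 0.378 0.192] row [-0.002, 0.362, 0.05, -0.0, 0.0, -0.756] rows>= 4.0
-> [0.2925 0.3735 0.1943] row [0.014, -0.0, -0.006, 0.0, 1.0, 0.0] rows>= 5.0
-> [0.2914 0.3721 0.1173] row [-0.133, -0.0, 0.14, 0.0, 0.556, -0.0] rows>= 3.0
```

```bash
python3 -m handwheel '[[[-0.4,0.334,-0.118,0.004,0,0,-0.846],[-0.4,0.334,-0.118,0.004,0,0,-0.846],[-0.4,0.334,-0.118,0.004,0,0,-0.846],[-0.4,0.334,-0.118,0.004,0,0,-0.846]]]' | grep tool
python3 -m handwheel '[[[-0.4,0.345,0.094,0,0,0,-0.756],[-0.4,0.345,0.094,0,0,0,-0.756],[-0.4,0.345,0.094,0,0,0,-0.756],[-0.4,0.345,0.094,0,0,0,-0.756]]]' | grep tool
python3 -m handwheel '[[[-0.4,0.21,0.278,0.05,0,0,-0.756],[-0.4,0.21,0.278,0.05,0,0,-0.756],[-0.4,0.21,0.278,0.05,0,0,-0.756],[-0.4,0.21,0.278,0.05,0,0,-0.756]]]' | grep tool
python3 -m handwheel '[[[-0.4,0,0.362,0.05,0,0,-0.756],[-0.4,0,0.362,0.05,0,0,-0.756],[-0.4,0,0.362,0.05,0,0,-0.756],[-0.4,0,0.362,0.05,0,0,-0.756],[-0.4,0,0.362,0.05,0,0,-0.756]]]' | grep tool
python3 -c "
from h import *
st()
plan(((.296,.378,.20),142,40),((.296,.378,.12),142,70),((.296,.378,.066),142,70))"
```

```text
tool_pos: [0.4444, -0.0168, 0.2258]
tool_pos: [0.385, 0.1121, 0.226]
tool_pos: [0.3363, 0.2412, 0.206]
tool_pos: [0.2927, 0.3775, 0.1863]
t 6.15 grasp [0.2927 0.3775 0.1943] yang 141.8 z [ 0.001 -0.002 -1.   ] q [ 0.82  0.09  2.02 -0.    1.03 -1.65] F [-0.1 -0.3 -2. ] M [-0.01  0.09 -0.03] gap 0.0392 ff 61.7
-> [0.2928 0.3739 0.1939] row [0.007, -0.006, -0.019, -0.001, 0.887, -0.005] rows>= 4.0
-> [0.2914 0.3721 0.1173] row [-0.119, -0.0, 0.151, 0.0, 0.667, -0.0] rows>= 3.0
-> [0.2914 0.3721 0.0633] row [-0.127, -0.0, 0.046, 0.0, 0.0, 0.0] rows>= 1.0
```

```bash
python3 -m handwheel '[[[-0.4,0.007,-0.006,-0.019,0,0.887,0],[-0.4,0.007,-0.006,-0.019,0,0.887,0],[-0.4,0.007,-0.006,-0.019,0,0.887,0],[-0.4,0.007,-0.006,-0.019,0,0.887,0],[-0.4,0.007,-0.006,-0.019,0,0.887,0]]]' | grep -E "tool|force"
python3 -m handwheel '[[[-0.4,-0.119,0,0.151,0,0.667,0],[-0.4,-0.119,0,0.151,0,0.667,0],[-0.4,-0.119,0,0.151,0,0.667,0],[-0.4,-0.119,0,0.151,0,0.667,0],[-0.4,-0.119,0,0.151,0,0.667,0]]]' | grep -E "tool|force"
python3 - <<'E'
from h import *
from cell import snapshot
st()
d=snapshot("side");cv2.imwrite("pics/s1.png",cv2.resize(d["color"][20:220,20:290,::-1],None,fx=2.5,fy=2.5))
plan(((.296,.378,.068),142,70))
E
```

```text
tool_pos: [0.2934, 0.3746, 0.1918]
force: [0.5, -0.1, -1.7]
finger_force: 61.7
tool_pos: [0.2913, 0.3736, 0.1188]
force: [0.3, 0.1, -1.3]
finger_force: 61.8
t 7.4 grasp [0.2959 0.3795 0.1216] yang 142.0 z [-0.577 -0.739 -0.348] q [ 0.85  0.94  1.35 -0.06  2.06 -1.62] F [ 0.3  0.1 -1.3] M [ 0.54 -0.43  0.05] gap 0.0392 ff 61.8
-> [0.2914 0.3721 0.0653] row [-0.126, -0.002, 0.051, -0.001, 0.01, -0.002] rows>= 1.0
```

View pics/s1.png

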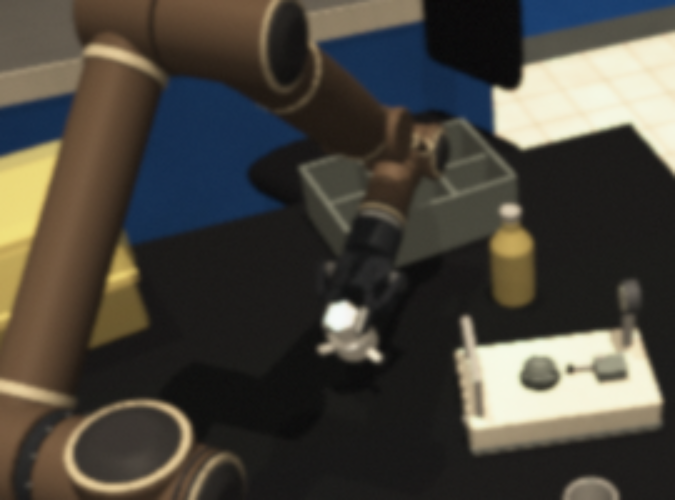

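The side view shows the cap held with the skirt down and 20° off upright, at about (350,335), with free bench around it. I'll lower it and release.

```bash
python3 -m handwheel '[[[-0.4,-0.07,0,0.026,0,0,0],[-0.4,-0.126,0,0.047,0,0,0],[-0.4,-0.133,0,0.049,0,0,0],[-0.4,-0.133,0,0.049,0,0,0]]]' | grep -E "tool|force"
python3 -c "
from h import *
st()"
```

```text
tool_pos: [0.2907, 0.3735, 0.0613]
force: [0.6, 0.5, -2.5]
finger_force: 61.9
t 7.95 grasp [0.2953 0.3794 0.064 ] yang 142.1 z [-0.577 -0.741 -0.343] q [ 0.85  1.03  1.33 -0.06  2.01 -1.61] F [ 0.6  0.5 -2.5] M [ 0.55 -0.42  0.  ] gap 0.0392 ff 61.9
```

```bash
python3 -m handwheel '[[[-0.4,-0.007,0,0.0026,0,0,0],[-0.4,-0.009,0,0.0035,0,0,0],[0.2,-0.009,0,0.0035,0,0,0],[1,-0.009,0,0.0035,0,0,0],[1,-0.009,0,0.0035,0,0,0],[1,-0.009,0,0.0035,0,0,0],[1,-0.009,0,0.0035,0,0,0],[1,-0.009,0,0.0035,0,0,0]]]' | grep -E "tool|force"
python3 - <<'E'
from h import *
from cell import snapshot
st()
d=snapshot("side");cv2.imwrite("pics/s2.png",cv2.resize(d["color"][100:190,100:220,::-1],None,fx=5,fy=5))
E
```

```text
tool_pos: [0.2905, 0.3733, 0.0567]
force: [-0.1, 0.1, -0.1]
finger_force: 0.0
t 8.95 grasp [0.2951 0.3792 0.0594] yang 142.1 z [-0.577 -0.741 -0.343] q [ 0.85  1.03  1.32 -0.06  2.   -1.61] F [-0.1  0.1 -0.1] M [ 0.36 -0.23  0.04] gap 0.085 ff 0.0
```

View pics/s2.png

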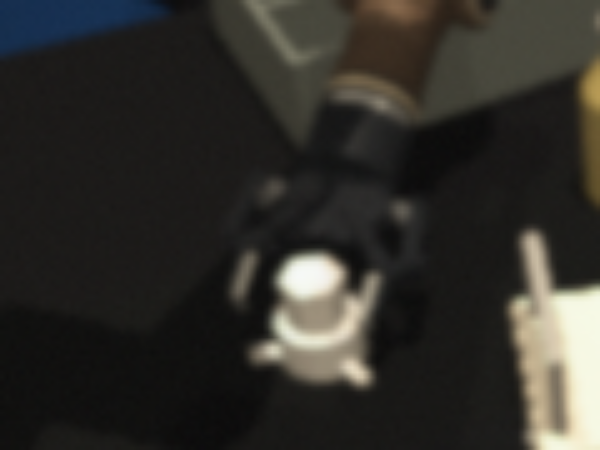

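The cap looks upright at (315,315) in the crop, standing free between the open fingers. I'll back out along the tool, then view it from above.

```bash
python3 -m handwheel '[[[1,0,0,-0.1,0,0,0],[1,0,0,-0.2,0,0,0],[1,0,0,-0.3,0,0,0],[1,0,0,-0.4,0,0,0],[1,0.15,0,-0.4,0,0,0],[1,0.3,0,-0.4,0,0,0],[1,0.3,0,-0.4,0,0,0]]]' | grep -E "tool|force"
python3 -c "
from h import *
st()
plan(((.35,.45,.25),142,30),((.32,.40,.23),105,0),((.29,.36,.22),65,0),((.283,.363,.21),22,0))"
```

```text
tool_pos: [0.3584, 0.4605, 0.2299]
force: [-0.1, 0.2, 0.5]
finger_force: 0.0
t 9.88 grasp [0.363  0.4664 0.2327] yang 142.0 z [-0.576 -0.739 -0.35 ] q [ 0.86  0.98  1.   -0.07  2.37 -1.63] F [-0.1  0.2  0.5] M [ 0.3  -0.31 -0.02] gap 0.0855 ff 0.0
-> [0.3475 0.4468 0.2431] row [0.046, 0.0, 0.029, -0.002, -0.878, -0.001] rows>= 4.0
-> [0.32  0.4   0.222] row [0.09, -0.018, 0.113, -0.215, -0.643, 0.803] rows>= 5.0
-> [0.29  0.36  0.212] row [0.098, -0.077, 0.025, 0.0, -0.0, 0.889] rows>= 4.0
-> [0.283 0.363 0.202] row [0.019, -0.001, 0.025, -0.0, -0.0, 0.956] rows>= 5.0
```

```bash
python3 -m handwheel '[[[1,0.046,0,0.029,0,-0.878,0],[1,0.046,0,0.029,0,-0.878,0],[1,0.046,0,0.029,0,-0.878,0],[1,0.046,0,0.029,0,-0.878,0]]]' | grep -E "tool"
python3 -m handwheel '[[[1,0.09,-0.018,0.113,-0.215,-0.643,0.803],[1,0.09,-0.018,0.113,-0.215,-0.643,0.803],[1,0.09,-0.018,0.113,-0.215,-0.643,0.803],[1,0.09,-0.018,0.113,-0.215,-0.643,0.803],[1,0.09,-0.018,0.113,-0.215,-0.643,0.803]]]' | grep -E "tool"
python3 -m handwheel '[[[1,0.098,-0.077,0.025,0,0,0.889],[1,0.098,-0.077,0.025,0,0,0.889],[1,0.098,-0.077,0.025,0,0,0.889],[1,0.098,-0.077,0.025,0,0,0.889]]]' | grep -E "tool"
python3 -m handwheel '[[[1,0.019,0,0.025,0,0,0.956],[1,0.019,0,0.025,0,0,0.956],[1,0.019,0,0.025,0,0,0.956],[1,0.019,0,0.025,0,0,0.956],[1,0.019,0,0.025,0,0,0.956]]]' | grep -E "tool"
python3 - <<'E'
from h import *
from cell import snapshot
st()
d=snapshot("wrist");cv2.imwrite("pics/w2.png",d["color"][:,:,::-1])
P=cloud(d);z=P[...,2]
near=np.hypot(P[...,0]-.285,P[...,1]-.365)<.12
q=P[near&(abs(z-.076)<.005)];r=cv2.minAreaRect(q[:,:2].astype(np.float32)*1000)
print("hextop",len(q),np.round(q.mean(0),4),cv2.minEnclosingCircle(q[:,:2].astype(np.float32)*1000))
h=cv2.convexHull(q[:,:2].astype(np.float32)*1000);
hp=cv2.approxPolyDP(h,3,True)[:,0];print(hp.tolist(),np.round([np.degrees(np.arctan2(*(b-a)[::-1])) for a,b in zip(hp,np.roll(hp,-1,0))],1))
q=P[near&(z>.008)&(z<.05)];
print("skirt/ears",np.round(q.min(0),4),np.round(q.max(0),4))
e=P[near&(abs(z-.036)<.004)];print("skirt top",len(e),cv2.minEnclosingCircle(e[:,:2].astype(np.float32)*1000))
E
```

```text
tool_pos: [0.3471, 0.4462, 0.2385]
tool_pos: [0.3185, 0.3979, 0.2167]
tool_pos: [0.2891, 0.3585, 0.2068]
tool_pos: [0.2823, 0.3618, 0.1968]
t 12.12 grasp [0.2824 0.3619 0.2048] yang 22.2 z [-0.004 -0.007 -1.   ] q [ 0.81  0.04  2.05 -0.    1.06  0.43] F [0.4 0.1 0.4] M [0. 0. 0.] gap 0.0855 ff 0.0
hextop 2416 [0.3046 0.3926 0.0761] ((305.00067138671875, 392.1277160644531), 22.858047485351562)
[[327.3140869140625, 387.16815185546875], [316.82769775390625, 409.9869384765625], [297.8213806152344, 413.5657043457031], [282.5269470214844, 396.3014831542969], [290.0044860839844, 375.0108337402344], [312.9376525878906, 370.7069091796875]] [ 114.7  169.3 -131.5  -70.6  -10.6   48.9]
skirt/ears [0.2535 0.3422 0.0082] [0.3421 0.4334 0.05  ]
skirt top 1375 ((305.0176086425781, 392.0271301269531), 30.929340362548828)
```

View pics/w2.png

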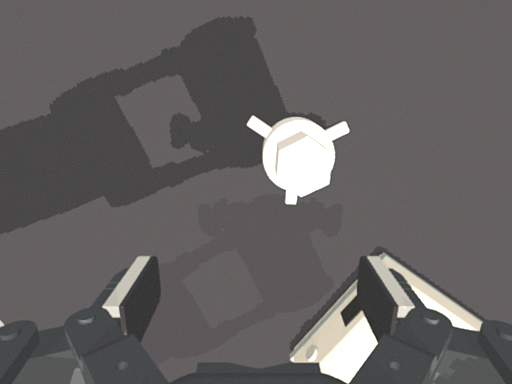

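Wrist view: the cap stands upright at (298,155), its hexagon top measured at (0.305, 0.392) with flats at 19°. I'll move over it and down.

```bash
python3 -c "
from h import *
plan(((.305,.392,.13),19.2,0))"
```

```text
-> [0.305 0.392 0.122] row [0.049, 0.082, 0.186, -0.008, 0.007, 0.067] rows>= 2.0
```

```bash
python3 -m handwheel '[[[1,0.049,0.082,0.05,0,0.007,0.067],[1,0.049,0.082,0.186,0,0.007,0.067],[1,0.049,0.082,0.186,0,0.007,0.067],[1,0.049,0.082,0.186,0,0.007,0.067]]]' | grep -E "tool"
python3 -c "
from h import *
st()
plan(((.305,.392,.06),19.2,0))"
```

```text
tool_pos: [0.3056, 0.3922, 0.1232]
t 12.68 grasp [0.3056 0.3923 0.1312] yang 19.1 z [-0.005 -0.001 -1.   ] q [0.82 0.22 2.02 0.   0.91 0.48] F [-0.9  0.3  1.3] M [ 0.01  0.02 -0.03] gap 0.0857 ff 0.0
-> [0.305 0.392 0.052] row [-0.0, -0.001, 0.178, -0.007, -0.001, -0.002] rows>= 2.0
```

```bash
python3 -m handwheel '[[[1,0,0,0.09,0,0,0],[1,0,0,0.178,0,0,0],[1,0,0,0.178,0,0,0],[-0.4,0,0,0.178,0,0,0],[-0.4,0,0,0.178,0,0,0],[-0.4,0,0,0.178,0,0,0],[-0.4,0,0,0.178,0,0,0],[-0.4,0,0,0.178,0,0,0],[-0.4,0,0,0.178,0,0,0]]]' 70 | grep -E "tool|gap|force"
python3 -m handwheel '[[[-0.4,0,0,-0.15,0,0,0],[-0.4,0,0,-0.3,0,0,0],[-0.4,0,0,-0.44,0,0,0],[-0.4,0,0,-0.44,0,0,0]]]' | grep -E "tool|gap|force"
python3 -c "
from h import *
st()
plan(((.5236,.225,.23),19.2,0))"
```

```text
tool_pos: [0.3064, 0.3935, 0.0535]
force: [-1.2, -0.4, 7.3]
finger_gap: 0.0394
finger_force: 71.5
tool_pos: [0.3087, 0.3952, 0.2334]
force: [0.2, -0.6, -2.6]
finger_gap: 0.0392
finger_force: 71.8
t 14.3 grasp [0.3087 0.3952 0.2414] yang 19.0 z [ 0.003  0.008 -1.   ] q [0.82 0.07 1.93 0.   1.13 0.49] F [ 0.2 -0.6 -2.6] M [0.01 0.04 0.01] gap 0.0392 ff 71.8
-> [0.5236 0.225  0.222 ] row [-0.578, 0.369, 0.027, 0.007, -0.008, -0.004] rows>= 5.0
```

```bash
python3 -m handwheel '[[[-0.4,-0.578,0.369,0.0,0,0,0],[-0.4,-0.578,0.369,0.0,0,0,0],[-0.4,-0.578,0.369,0,0,0,0],[-0.4,-0.578,0.369,0,0,0,0],[-0.4,-0.578,0.369,0,0,0,0],[-0.4,-0.578,0.369,0.027,0,0,0],[-0.4,-0.578,0.369,0.027,0,0,0]]]' | grep -E "tool|gap|force"
python3 - <<'E'
from h import *
from cell import snapshot
st()
plan(((.5236,.225,.155),19.2,0))
d=snapshot("wrist");P=cloud(d);z=P[...,2]
q=P[(np.hypot(P[...,0]-.5236,P[...,1]-.225)<.04)&(abs(z-.0935)<.006)];print(len(q))
d=snapshot("top");cv2.imwrite("pics/t2.png",cv2.resize(d["color"][120:250,150:270,::-1],None,fx=4.5,fy=4.5))
P=cloud(d);z=P[...,2]
q=P[(np.hypot(P[...,0]-.5236,P[...,1]-.225)<.06)&(z>.165)&(z<.21)];print(len(q),q.min(0),q.max(0)) if len(q) else 0
E
```

```text
tool_pos: [0.5179, 0.2219, 0.2129]
force: [-0.8, 0.3, -1.9]
finger_gap: 0.0393
finger_force: 71.5
t 15.18 grasp [0.518  0.2219 0.2209] yang 19.1 z [-0.012 -0.003 -1.   ] q [ 0.33  0.23  1.8   0.    1.13 -0.01] F [-0.8  0.3 -1.9] M [ 0.04 -0.01  0.  ] gap 0.0393 ff 71.5
-> [0.5236 0.225  0.147 ] row [0.003, 0.018, 0.165, -0.015, -0.002, -0.003] rows>= 2.0
258
118 [0.49339612 0.17105808 0.16625183] [0.54139121 0.2033309  0.20571366]
```

```bash
python3 -m handwheel '[[[-0.4,0.003,0.018,0,-0.015,0,0],[-0.4,0.003,0.018,0.07,-0.015,0,0],[-0.4,0.003,0.018,0.125,-0.015,0,0],[-0.4,0.003,0.018,0.125,-0.015,0,0]]]' | grep -E "tool|gap|force"
python3 -c "
from h import *
st()
plan(((.5236,.225,.13),19.2,0))"
```

```text
tool_pos: [0.5252, 0.2254, 0.1639]
force: [-0.1, 0.9, -1.6]
finger_gap: 0.0392
finger_force: 71.5
t 15.78 grasp [0.5251 0.2254 0.1719] yang 19.1 z [ 0.002  0.001 -1.   ] q [ 0.33  0.29  1.83  0.    1.02 -0.  ] F [-0.1  0.9 -1.6] M [-0.   -0.    0.02] gap 0.0392 ff 71.5
-> [0.5236 0.225  0.122 ] row [0.0, -0.004, 0.105, 0.003, -0.001, -0.002] rows>= 1.0
```

```bash
python3 -m handwheel '[[[-0.4,0,-0.004,0.04,0,0,0],[-0.4,0,-0.004,0.065,0,0,0],[-0.4,0,-0.004,0.08,0,0,0],[-0.4,0,-0.004,0.09,0,0,0],[-0.4,0,-0.004,0.098,0,0,0],[-0.4,0,-0.004,0.098,0,0,0]]]' | grep -E "tool|gap|force"
python3 -c "
from h import *
st()"
```

```text
tool_pos: [0.5247, 0.2254, 0.1274]
force: [-3.8, 2.2, 0.0]
finger_gap: 0.0391
finger_force: 72.0
t 16.52 grasp [0.5247 0.2254 0.1354] yang 19.0 z [ 0.003  0.004 -1.   ] q [ 0.33  0.34  1.85  0.    0.95 -0.  ] F [-3.8  2.2  0. ] M [ 0.33  0.79 -0.  ] gap 0.0391 ff 72.0
```

```bash
python3 -m handwheel '[[[-0.4,0,0,0.02,0,0,0],[-0.4,0,0,0.02,0,0,-0.15],[-0.4,0,0,0.02,0,0,-0.3],[-0.4,0,0,0.02,0,0,-0.45],[-0.4,0,0,0.02,0,0,-0.45]]]' 90 | grep -E "tool|gap|force"
python3 -c "
from h import *
st()"
```

```text
tool_pos: [0.5247, 0.2252, 0.1194]
force: [-6.5, 1.6, 8.5]
finger_gap: 0.0388
finger_force: 94.6
t 17.15 grasp [0.5247 0.2252 0.1274] yang 39.3 z [ 0.003  0.003 -1.   ] q [ 0.33  0.35  1.85  0.    0.93 -0.36] F [-6.5  1.6  8.5] M [0.19 1.43 0.16] gap 0.0388 ff 94.6
```

```bash
python3 -m handwheel '[[[-0.4,0.004,-0.009,0,0,0,0],[-0.4,0.004,-0.009,0,0,0,0.2],[-0.4,0.004,-0.009,0.003,0,0,0.4],[-0.4,0.004,-0.009,0.005,0,0,0.6],[-0.4,0.004,-0.009,0.006,0,0,0.8],[-0.4,0.004,-0.009,0.007,0,0,1],[-0.4,0.004,-0.009,0.007,0,0,1]]]' | grep -E "gap"
python3 -c "
from h import *
st()"
```

```text
finger_gap: 0.0388
t 18.02 grasp [0.5232 0.2248 0.126 ] yang -5.9 z [ 0.008  0.005 -1.   ] q [0.33 0.35 1.86 0.   0.92 0.43] F [-4.1  1.9 11.6] M [ 0.43  1.08 -0.11] gap 0.0388 ff 94.9
```

```bash
python3 -m handwheel '[[[-0.4,0.002,-0.005,0,0,0,0.15],[-0.4,0.002,-0.005,0.002,0,0,0.35],[-0.4,0.002,-0.005,0.003,0,0,0.55],[-0.4,0.002,-0.005,0.003,0,0,0.6],[-0.4,0.002,-0.005,0.003,0,0,0.6]]]' | grep -E "gap"
python3 - <<'E'
from h import *
st()
from cell import snapshot
d=snapshot("side");cv2.imwrite("pics/s3.png",cv2.resize(d["color"][125:215,190:310,::-1],None,fx=5,fy=5))
E
```

```text
finger_gap: 0.0391
t 18.65 grasp [0.5222 0.225  0.1247] yang -32.8 z [ 0.01   0.003 -1.   ] q [ 0.33  0.35  1.87 -0.    0.92  0.9 ] F [-2.1 -0.3  9.5] M [0.03 0.58 0.03] gap 0.0391 ff 94.7
```

View pics/s3.png

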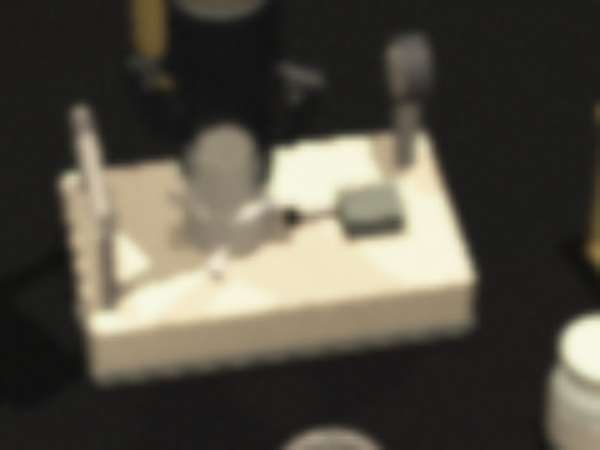

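The cap sits level and low, with one ear at (262,212) just reaching the roller at (290,213). I'll go on forward in small steps, watching the moment.

```bash
python3 -m handwheel '[[[-0.4,0,0,0.001,0,0,0.12],[-0.4,0,0,0.002,0,0,0.24],[-0.4,0,0,0.002,0,0,0.33],[-0.4,0,0,0.002,0,0,0.33]]]' | grep -E "gap"
python3 -c "
from h import *
st()"
python3 -m handwheel '[[[-0.4,0,0,0,0,0,0.09],[-0.4,0,0,0.001,0,0,0.18],[-0.4,0,0,0.001,0,0,0.18]]]' | grep -E "gap"
python3 -c "
from h import *
st()"
```

```text
finger_gap: 0.0388
t 19.2 grasp [0.5222 0.2253 0.1239] yang -47.7 z [ 0.01   0.004 -1.   ] q [0.33 0.35 1.87 0.   0.92 1.16] F [-2.6  0.1  9. ] M [0.25 0.55 0.02] gap 0.0388 ff 94.7
finger_gap: 0.0388
t 19.57 grasp [0.5232 0.226  0.1236] yang -55.5 z [ 0.013  0.004 -1.   ] q [ 0.33  0.35  1.86 -0.    0.91  1.3 ] F [-0.9  2.8  8.2] M [0.45 0.19 1.02] gap 0.0388 ff 94.4
```

```bash
python3 -m handwheel '[[[-0.4,0,0,0,0,0,0.05],[-0.4,0,0,0,0,0,0.1],[-0.4,0,0,0,0,0,0.1]]]' | grep -E "gap"
python3 - <<'E'
from h import *
st()
from cell import snapshot
d=snapshot("side");cv2.imwrite("pics/s4.png",cv2.resize(d["color"][125:215,190:310,::-1],None,fx=5,fy=5))
E
```

```text
finger_gap: 0.0388
t 19.95 grasp [0.5233 0.2259 0.1238] yang -59.6 z [ 0.014  0.002 -1.   ] q [ 0.33  0.35  1.86 -0.    0.91  1.37] F [0.3 3.1 8.2] M [0.46 0.49 2.38] gap 0.0388 ff 96.1
```

View pics/s4.png

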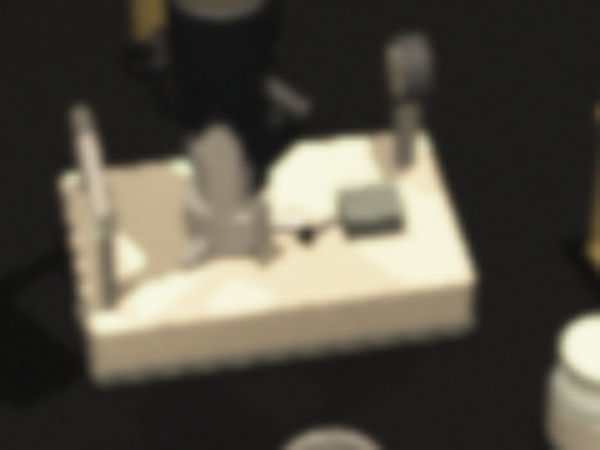

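The roller has been pushed from (290,213) to (305,235), and the moment climbs at a fixed height, so the cap is at its home stop. I'll ease off, release and rise.

```bash
python3 -m handwheel '[[[-0.4,0,0,-0.012,0,0,-0.06],[-0.4,0,0,-0.012,0,0,-0.06],[0,0,0,-0.012,0,0,-0.06],[1,0,0,-0.012,0,0,-0.06],[1,0,0,-0.012,0,0,-0.06],[1,0,0,-0.012,0,0,-0.06],[1,0,0,-0.012,0,0,-0.06],[1,0,0,-0.12,0,0,-0.06],[1,0,0,-0.25,0,0,-0.06],[1,0,0,-0.4,0,0,-0.06],[1,0,0,-0.4,0,0,-0.06]]]' | grep -E "gap|tool|force"
python3 - <<'E'
from h import *
st()
from cell import snapshot
d=snapshot("wrist");P=cloud(d);z=P[...,2];n=np.array([.5236,.225])
r=np.hypot(P[...,0]-n[0],P[...,1]-n[1])
q=P[(r<.05)&(z>.128)&(z<.15)];print("hextop",len(q),q.mean(0),np.percentile(q[:,2],[5,95]))
e=P[(r>.036)&(r<.051)&(z>.066)&(z<.078)];a=np.degrees(np.arctan2(e[:,1]-n[1],e[:,0]-n[0]))+13.3
print("ring objs (deg in neck frame)",np.histogram(a,bins=np.arange(-180,200,10)))
cv2.imwrite("pics/w4.png",d["color"][:,:,::-1])
d=snapshot("top");cv2.imwrite("pics/t4.png",cv2.resize(d["color"][100:260,140:320,::-1],None,fx=3.7,fy=3.7))
E
```

```text
tool_pos: [0.5231, 0.2257, 0.2803]
force: [0.0, 0.5, 0.2]
finger_gap: 0.0857
finger_force: 0.0
t 21.38 grasp [0.5229 0.2257 0.2883] yang -57.5 z [ 0.018  0.007 -1.   ] q [0.33 0.16 1.74 0.   1.22 1.33] F [0.  0.5 0.2] M [-0.03 -0.01 -0.03] gap 0.0857 ff 0.0
hextop 2008 [0.52320044 0.22550617 0.13816213] [0.13682825 0.13951079]
ring objs (deg in neck frame) (array([ 0,  0,  0,  0, 21, 25,  0,  0,  0,  0,  0,  0,  0,  0,  0, 37, 91,
       88,  0,  0,  0,  0,  0,  0,  0,  0,  0,  0, 69, 94,  0,  0,  0,  0,
        0,  0,  0]), array([-180, -170, -160, -150, -140, -130, -120, -110, -100,  -90,  -80,
        -70,  -60,  -50,  -40,  -30,  -20,  -10,    0,   10,   20,   30,
         40,   50,   60,   70,   80,   90,  100,  110,  120,  130,  140,
        150,  160,  170,  180,  190]))
```

View pics/w4.png

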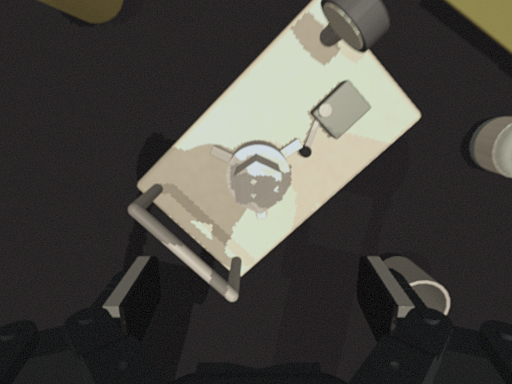

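The cap is home and released, with its hexagon top at 138 mm as specified. An ear holds the roller aside at (305,152). I'll check the arm angle numerically.

```bash
python3 - <<'E'
from h import *
from cell import snapshot
n=np.array([.5236,.225]);ax=np.array([np.cos(np.radians(-13.3)),np.sin(np.radians(-13.3))]);pin=n+.088*ax
d=snapshot("wrist");P=cloud(d);g=d["color"].max(2)
m=np.zeros(g.shape,bool);m[142:162,295:316]=1;m&=(g<60)
q=P[m];c=np.median(q,0);print(m.sum(),c)
v=c[:2]-pin;L=np.hypot(*v);a=np.arctan2(v[1],v[0])-np.arctan2(-ax[1],-ax[0]);print("arm len",L,"angle",(a+np.pi)%(2*np.pi)-np.pi)
E
```

```text
84 [0.56388117 0.19539818 0.07286821]
arm len 0.0463137342228859 angle 0.4355740616431163
```

Arm angle is about 0.44 rad, so the switch is tripped.

```bash
python3 -c "
from cell import robot
print(robot.sign_off())"
```

```text
the job is handed in; nothing more can be done
None
```

The cap is screwed fully home (its top measures 138 mm above the bench, as specified), the limit switch is tripped (roller arm at about 0.44 rad), the cap is released, the bottle, cup and jar were left alone, and the job was handed in at about 21 s.

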